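Slide the bearing cup home through the collar's L-slot

ROBOT

A 6-joint arm with a two-finger parallel gripper is mounted at the origin on the work surface. World frame = base frame: x ahead of the robot, y to its left, z up, the work surface at z = 0. Lengths are in mm, angles in rad, forces in N, time in s.
With the tool pointing down it reaches from about 275 to 750 mm from the base axis. Payload 10.2 kg.
Tool frame: the origin (TCP) lies at the very end of the fingers, on their centre line; the grasp point (between the pads) lies 19 mm behind it; z points along the fingers, y is the direction in which the jaws open and shut (so a half turn about z gives the same grasp; the last joint's range is limited). The gripper opens to 85 mm and grips with 20 to 120 N. Pads are 22 mm wide; open, the fingers measure 114 mm over their backs; the gripper's body (76 mm by 85 mm) begins 54 mm behind the grasp point. The pads swing forward as they close: fully open they stand 13 mm farther back than shut.
Start: joints at [-1.48, 0.313, 1.498, -0, 1.331, -0.223], TCP at [162.042, -499.373, 231.294] pointing down, gripper open.
Joint ranges: [-2.94, 2.94], [-0.97, 2.17], [0.19, 2.56], [-1.23, 4.37], [0.02, 3.11], [-2.88, 2.88]. Speed limits (rad/s): [2.39, 2.39, 3.01, 3.14, 3.14, 3.14].

INTERFACE

Orientations are given as a unit quaternion [w, x, y, z].
In Python, from rig import readout, cams, finish_job gives the robot as it stands. The module is installed in compiled form; this text tells all that it offers.
- The arm moves only by the tool carry_out, never from a script. Its argument "steps" is one flat list of numbers, 7 for each row, row after row: the shift along the tool's x, y, z in cm, then the turn, a rotation vector about the tool's x, y, z in units of 5 degrees (1.0 is 5 degrees), then the opening, from -1 (shut) to 1 (fully open), so that 0 is half open. In form: [x, y, z, ax, ay, az, hand, x, y, z, ax, ay, az, hand, ...]. A call has 1 to 20 rows; each row shifts and turns the commanded pose from where the row before left it, along the tool's axes as they then stand; what a row does not reach is not made up. A row lasts 1/12 s, in which the tool goes at most 41.7 mm and 7.16 degrees, less where a joint would pass 70% of its speed; a pose out of reach is approached as far as the arm can. A call with a gripper value outside its range is refused whole. The fingers move at their own pace and stop on an object; "grip_force" is the grip in N (left out, the last holds). Time passes only in rows, so rows that do not move let the fingers close. It gives the time, the measured TCP pose, the force and the opening at its end, in the units of the state.
- readout.sense(): the state, without advancing time (a new reading comes with each control period).
- cams.capture(name): name is "scene" or "top"; returns the picture (480x640x3 uint8, red, green, blue); there is no depth.
- cams.calibration(name): a dict with "fx", "fy", "cx", "cy" (pixels), "R" (3x3) and "t" (3): a world point X has camera coordinates R X + t. Camera axes: x right, y down, z forward; pixel columns grow to the right and rows downward; lengths in mm; the calibration is good to about 2 mm. A picture is of the moment at which its call begins. calibration takes no time and is no camera call.
- finish_job(): hands the job in, once; it reports no verdict.
The state is a dict: "time_s": time; "joints": joint angles; "dq": joint speeds; "tau": joint torques, N m; "eef_pos": TCP position; "ee_rot": TCP orientation; "force": force on the tool from outside, world axes, zero at the start; "wrist_torque": the same for the moment, N m; "grip_width": opening from 0.0 (shut) to 1.0 (fully open).
Only numpy, scipy, OpenCV 4.12 (cv2) and the standard library are available. Lean on these libraries where they do the work, as an engineer would, in place of code of your own. Each camera call takes 0.05 s, during which the arm holds its last target.

TASK

Push the green bearing cup with your fingertips along the L-shaped slot in the brass base collar: along the first leg to the corner, then round it and along the second leg until its pin stops at the closed end in the middle of the collar. Only push it: the cup must stay upright with its pin down in the slot and never be lifted out. Leave the handles, bell, pan, spacer ring and oil bottle where they stand, and finish clear of the cup.

Things in the scene. Friction and masses are not known exactly. Their poses are not given: they have to be found in the camera images.
- collar: Heavy round brass base collar, fixed to the bench, 240 mm diameter, turned any way round. Origin: centre of its underside, z up. Flat deck 26 mm above the bench, raised 14 mm wide rim with bolt heads up to 29 mm. L-shaped slot in the deck, 20 mm wide, 18 mm deep, dark floor, closed ends: first leg along the collar's -y from (x 50, y 60) to (50, 0) mm, second along its -x to the centre (0, 0).
- slot_start (a point): Start of the first leg, on the slot's centre line at deck height (26 mm above the bench): where the cup's axis is when its pin touches the closed outer end.
- slot_corner (a point): Point on the slot's centre line at deck height where the two legs meet at a right angle. A cup pushed along the first leg is stopped by the slot's wall about 3 mm past this point.
- slot_end (a point): Centre of the collar at deck height: where the cup's axis is when its pin touches the closed end of the second leg, fully home.
- cup_mid (a point): Green glazed bearing cup, loose, upright cylinder 32 mm diameter, 34 mm high, on a brass flange 48 mm diameter, 6 mm thick, lying on the deck; below it a 14 mm pin, 11 mm long, in the slot with 3 mm play each side. One rigid piece, 0.25 to 0.4 kg, no spring; slides at 2 to 4 N, brief catches of 15 N. Point: on its axis 20 mm above the deck (cup's top: 40 mm above the deck). Starts 38 to 60 mm from the corner.
- handle_a: Walnut grip handle standing loose on the bench beside the collar (on the side away from the slot), 92 mm high, 34 mm in diameter at most. Origin: centre of its underside. Bystander.
- handle_b: Walnut grip handle standing loose on the bench beside the collar (on the side away from the slot), 92 mm high, 34 mm in diameter at most. Origin: centre of its underside. Bystander.
- bell: Tarnished brass bell standing on the bench left of the collar, 84 mm in diameter, 88 mm high. Origin: centre of its underside. Bystander.
- pan: Shallow copper pan under the tin chute on the right, 170 mm in diameter at the rim, 24 mm high. Origin: centre of its underside. Bystander. The fixed chute slopes down to it from a shelf farther right.
- spacer: Loose brass spacer ring lying on the right of the bench, 60 mm in diameter, 16 mm high. Origin: centre of its underside. Bystander.
- oil: Small amber oil bottle standing on the left of the bench, 44 mm in diameter, 85 mm high. Origin: centre of its underside. Bystander.
Not all that is in view belongs to the job. What is shaped like the collar but purple is not meant.

How it is judged:
By the outcome, as a careful person would: the job done as asked, in the order asked, and still so for the second after the job is handed in, with the robot touching nothing.
It also fails if it takes over 48 s, if anything falls off the work surface, if the arm or the gripper's body presses on something with over 40 N, if the wrist force passes 120 N, or if a joint passes its speed limit or range.

## Working session

There is one attempt and no reset: what is moved stays moved. The work goes in short steps, Python scripts to look and compute and a tool call to move; the robot and the scene stay as the last step left them, time stands still between calls to the robot, and variables do not carry over. Pictures are saved under pics/ and viewed, and the job is handed in when it is done.

Besides the shell and the picture viewer there is one more tool, called as name(argument=value, ...), one argument or row to a line, values as JSON. carry_out: Moves the arm, as the interface text tells. Its arguments: {"type":"object","properties":{"steps":{"type":"array","items":{"type":"number"}},"grip_force":{"type":"number"}},"required":["steps"]}

```bash
mkdir -p pics; python3 - <<'E'
from rig import readout, cams
import cv2
print(readout.sense())
for n in ("scene","top"):
    im=cams.capture(n); cv2.imwrite(f"pics/{n}0.png",im[:,:,::-1]); print(n,cams.calibration(n))
E
```

```text
{'time_s': 0.0, 'joints': array([-1.48039293e+00,  3.13484938e-01,  1.49843376e+00, -3.08489120e-05,
        1.33099295e+00, -2.23381204e-01]), 'dq': array([ 6.52374084e-05,  1.14893975e-03,  9.29049013e-04,  2.46144143e-03,
       -9.50241988e-04, -3.08034342e-04]), 'tau': array([ 1.41973462e-03, -4.12272263e+01, -2.59734374e+01, -1.03356717e-04,
        4.25519320e-03,  2.18953414e-05]), 'eef_pos': array([ 162.01361599, -499.10847175,  230.71844734]), 'ee_rot': array([-6.59036959e-04,  9.87716839e-01,  1.56253032e-01,  2.88694938e-05]), 'force': array([ 0.5771664 ,  0.05600927, -0.95704362]), 'wrist_torque': array([-0.01116475,  0.09570725, -0.04562345]), 'grip_width': 1.0032566197138286}
scene {'fx': 536.1186709978329, 'fy': 536.1186709978329, 'cx': 315.1031121223412, 'cy': 246.0252250855007, 'R': array([[ 0.811367  ,  0.58446911, -0.00891413],
       [ 0.34670852, -0.49347073, -0.79767152],
       [-0.47061322,  0.64411374, -0.60302628]]), 't': array([-385.47686391,  -98.26226136, 1420.33613108])}
top {'fx': 500.00860091517916, 'fy': 500.00860091517916, 'cx': 323.698166368021, 'cy': 238.67552214992008, 'R': array([[-0.00560085, -0.99986021, -0.01575411],
       [-0.99811321,  0.00655298, -0.06104983],
       [ 0.06114453,  0.01538246, -0.99801038]]), 't': array([  32.27203198,  466.88654633, 1082.39629851])}
```

View pics/scene0.png

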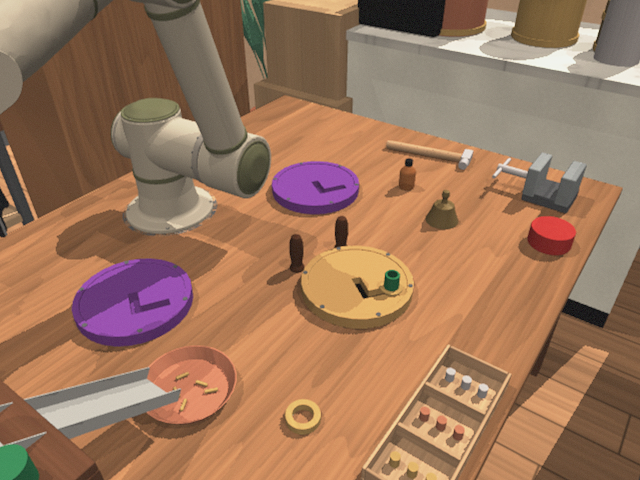

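View pics/top0.png

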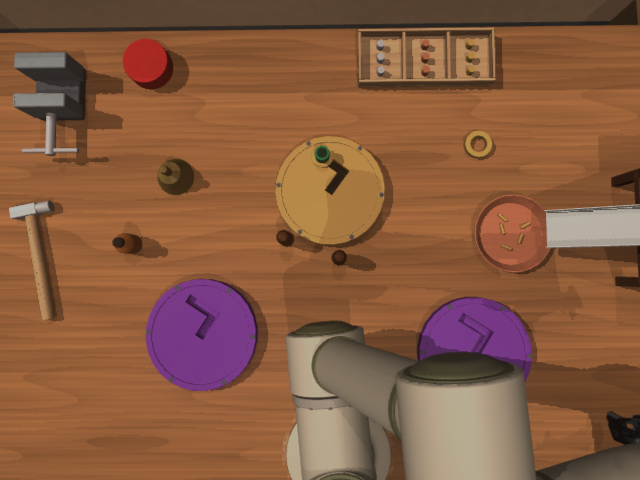

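```bash
python3 - <<'E'
import cv2
a=cv2.imread("pics/top0.png")[125:255,265:395]; cv2.imwrite("pics/topc.png",cv2.resize(a,None,fx=4.6,fy=4.6,interpolation=cv2.INTER_CUBIC))
a=cv2.imread("pics/scene0.png")[205:335,285:425]; cv2.imwrite("pics/scenec.png",cv2.resize(a,None,fx=4.6,fy=4.6,interpolation=cv2.INTER_CUBIC))
E
```

```text
(no output)
```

View pics/topc.png

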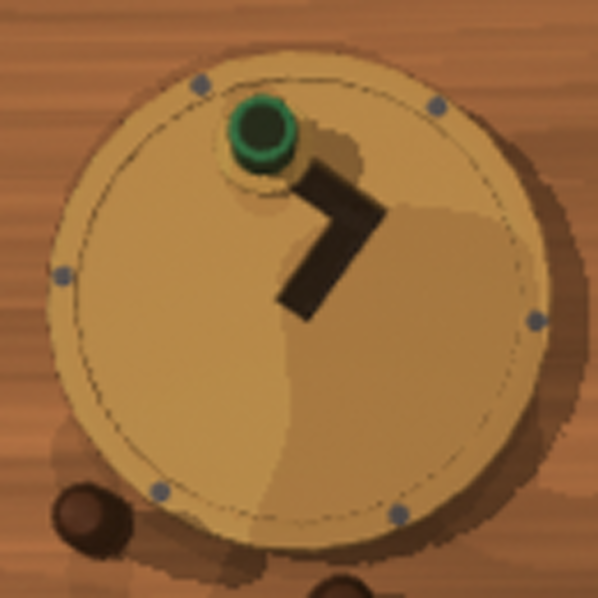

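View pics/scenec.png

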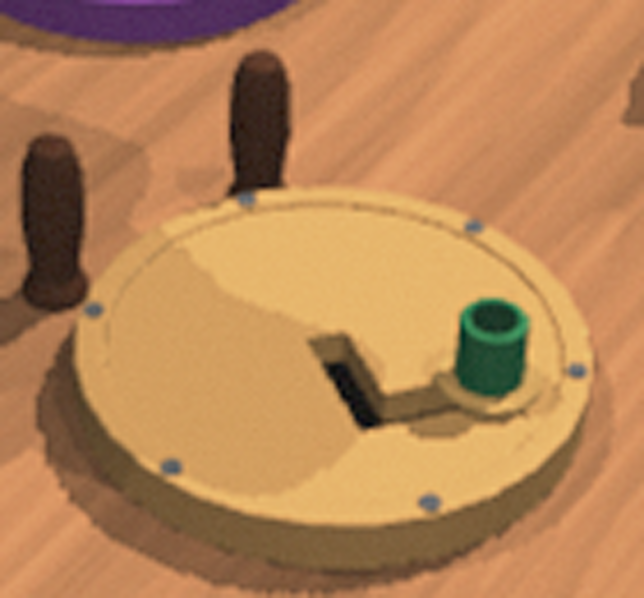

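```bash
cat > h.py <<'E'
import numpy as np
from rig import readout, cams
from scipy.optimize import least_squares
C={n:cams.calibration(n) for n in("scene","top")}
def proj(n,X):
    c=C[n]; p=np.atleast_2d(X)@c["R"].T+c["t"]
    return np.c_[c["fx"]*p[:,0]/p[:,2]+c["cx"],c["fy"]*p[:,1]/p[:,2]+c["cy"]]
def px(pts,off,s=4.6): return (np.array(pts,float)+.5)/s-.5+np.array(off)
def tri(obs):
    f=lambda X:np.concatenate([(proj(n,X)-p).ravel() for n,p in obs.items()])
    r=least_squares(f,[500,0,30]); return r.x,r.fun
def ray(n,p,z):
    c=C[n]; d=c["R"].T@np.array([(p[0]-c["cx"])/c["fx"],(p[1]-c["cy"])/c["fy"],1]); o=-c["R"].T@c["t"]
    return o+d*(z-o[2])/d[2]
E
python3 - <<'E'
from h import *
np.set_printoptions(precision=1,suppress=True)
T=(265,125);S=(285,205)
slot=np.array([[-7,10],[-7,-10],[60,-10],[40,10]])
ts=px([(277,298),(308,321),(386,211),(335,220)],T); ss=px([(310,342),(345,335),(372,428),(381,390)],S)
tb=px([(201,85),(437,106),(536,321),(399,515),(160,492),(62,276)],T)
# scene bolts matching: x up in top; order below
sb=px([(577,371),(430,502),(171,467),(94,310),(247,199),(474,227)],S)
def pts(v):
    x,y,th,z=v[:4]; R=np.array([[np.cos(th),-np.sin(th)],[np.sin(th),np.cos(th)]])
    P=np.c_[slot@R.T+[x,y],np.full(4,z)]
    a=v[4]-np.arange(6)*np.pi/3
    B=np.c_[x+v[5]*np.cos(a),y+v[5]*np.sin(a),np.full(6,z+2)]
    return P,B
def f(v,w=(1,1)):
    P,B=pts(v); return np.concatenate([w[0]*(proj("top",P)-ts).ravel(),w[0]*(proj("top",B)-tb).ravel(),w[1]*(proj("scene",P)-ss).ravel(),w[1]*(proj("scene",B)-sb).ravel()])
best=min((least_squares(f,[500,0,t0,26,.5,113]) for t0 in np.arange(-3,3.2,.8)),key=lambda r:r.cost)
print(best.x,best.cost);print(best.fun.reshape(-1,2))
v=least_squares(f,best.x,args=((1,0),)).x;print("top only",v)
print("end->world",best.x[:2])
x,y,th=best.x[:3];R=np.array([[np.cos(th),-np.sin(th)],[np.sin(th),np.cos(th)]])
print("corner",R@[50,0]+[x,y],"start",R@[50,60]+[x,y],"th",th)
c,r=tri({"top":px([(263,128)],T),"scene":px([(494,316)],S)});print("cup top",c,r,"collar frame",R.T@(c[:2]-[x,y]))
# bystander approx
for n,p,z in [("handle1",(285,238),92),("handle2",(339,257),92),("bell",(175,176),60),("oil",(127,243),60)]: print(n,ray("top",p,z))
E
```

```text
[573.4  15.5  -0.6  27.4   0.4 112.8] 74.46269353808444
[[-0.7  0.4]
 [ 0.2  0.4]
 [ 0.2 -1.1]
 [-1.4 -0.5]
 [ 0.1 -0.1]
 [ 0.1  0.1]
 [ 0.3 -0.1]
 [-0.  -0. ]
 [ 0.1 -0. ]
 [ 0.1 -0. ]
 [ 7.6 -2.7]
 [-8.6  1. ]
 [-1.5  0.7]
 [ 1.4  0.5]
 [ 0.   0.1]
 [-0.1  0.1]
 [ 0.1  0.1]
 [-0.1  0.1]
 [-0.   0.4]
 [-0.1  0.1]]
top only [579.   15.5  -0.6  -6.    0.4 116.3]
end->world [573.4  15.5]
corner [614.9 -12.4] start [648.4  37.3] th -0.5928104533843591
cup top [646.3  31.8  68.1] [-0.1 -0.1 -0.1  0. ] collar frame [51.3 54.2]
handle1 [464.2 107.2  92. ]
handle2 [424.8  -2.7  92. ]
bell [600.  344.6  60. ]
oil [457.9 444.8  60. ]
```

```bash
cat > fit.py <<'E'
from h import *
np.set_printoptions(precision=2,suppress=True)
T=(265,125);S=(285,205)
slot=np.array([[-7,10],[-7,-10],[60,-10],[40,10]])
ts=px([(277,298),(308,321),(386,211),(335,220)],T); ss=px([(345,335),(310,342),(372,428),(381,390)],S)
tb=px([(201,85),(437,106),(536,321),(399,515),(160,492),(62,276)],T)
sb=px([(577,371),(430,502),(171,467),(94,310),(247,199),(474,227)],S)
def pts(v):
    x,y,th,z=v[:4]; R=np.array([[np.cos(th),-np.sin(th)],[np.sin(th),np.cos(th)]])
    P=np.c_[slot@R.T+[x,y],np.full(4,z)]
    a=v[4]-np.arange(6)*np.pi/3
    B=np.c_[x+v[5]*np.cos(a),y+v[5]*np.sin(a),np.full(6,z+2)]
    return P,B
def f(v):
    P,B=pts(v); return np.concatenate([(proj("top",P)-ts).ravel(),(proj("top",B)-tb).ravel(),(proj("scene",P)-ss).ravel(),(proj("scene",B)-sb).ravel()])
best=least_squares(f,[573,15,-.6,26,.4,113])
print(best.x,best.cost);print(best.fun.reshape(-1,2)[[0,1,2,3,10,11,12,13]])
x,y,th=best.x[:3];R=np.array([[np.cos(th),-np.sin(th)],[np.sin(th),np.cos(th)]])
print("corner",R@[50,0]+[x,y],"start",R@[50,60]+[x,y],"deg",np.degrees(th))
c,r=tri({"top":px([(263,128)],T),"scene":px([(494,316)],S)});print("cup top",c,r,"collar frame",R.T@(c[:2]-[x,y]))
E
python3 fit.py
```

```text
[573.46  15.55  -0.6   27.44   0.42 112.83] 5.9310520984343365
[[-0.73  0.28]
 [ 0.12  0.38]
 [ 0.38 -0.93]
 [-1.25 -0.45]
 [ 0.04 -1.18]
 [-0.95 -0.6 ]
 [-1.72  0.72]
 [ 1.24  0.58]]
corner [614.65 -12.79] start [648.66  36.65] deg -34.52631302376816
cup top [646.27  31.8   68.1 ] [-0.08 -0.12 -0.14  0.02] collar frame [50.78 54.65]
```

carry_out(
  steps=[3.28,-1.9,0,0,0,0,-1,3.28,-1.9,0,0,0,0,-1,3.28,-1.9,0,0,0,0,-1,3.28,-1.9,0,0,0,0,-1,3.28,-1.9,0,0,0,0,-1,3.28,-1.9,0,0,0,0,-1,3.28,-1.9,0,0,0,0,-1,3.28,-1.9,0,0,0,0,-1,3.28,-1.9,0,0,0,0,-1,3.28,-1.9,0,0,0,0,-1,3.28,-1.9,0,0,0,0,-1,3.28,-1.9,0,0,0,0,-1,3.28,-1.9,0,0,0,0,-1,3.28,-1.9,0,0,0,0,-1,3.28,-1.9,0,0,0,0,-1,3.28,-1.9,0,0,0,0,-1,3.28,-1.9,0,0,0,0,-1,3.28,-1.9,0,0,0,0,-1,3.28,-1.9,0,0,0,0,-1,3.28,-1.9,0,0,0,0,-1],
  grip_force=20,
)

```text
time_s: 1.77
eef_pos: [669.5, 66.3, 230.9]
ee_rot: [-0.0, 0.988, 0.156, -0.0]
force: [0.1, -0.6, 0.9]
grip_width: 0.0
```

carry_out(
  steps=[0,0,0,0,0,-1,-1,0,0,0,0,0,-1,-1,0,0,0,0,0,-1,-1,0,0,0,0,0,-1,-1,0,0,0,0,0,-1,-1,0,0,0,0,0,-1,-1,0,0,0,0,0,-1,-1,0,0,0,0,0,-0.5,-1,0,0,0,0,0,0,-1,0,0,0,0,0,0,-1],
)

```text
time_s: 2.6
eef_pos: [668.6, 64.6, 230.9]
ee_rot: [-0.0, 0.885, 0.465, -0.0]
force: [-0.5, 0.1, 0.2]
grip_width: 0.003
```

carry_out(
  steps=[0,0,2.8,0,0,0,-1,0,0,2.8,0,0,0,-1,0,0,2.8,0,0,0,-1,0,0,2.8,0,0,0,-1,0,0,2.8,0,0,0,-1,0,0,2.8,0,0,0,-1,0,0,1.2,0,0,0,-1,0,0,0.6,0,0,0,-1,0,0,0,0,0,0,-1,0,0,0,0,0,0,-1],
)

```text
time_s: 3.43
eef_pos: [669.5, 64.5, 46.8]
ee_rot: [0.001, 0.885, 0.465, 0.001]
force: [0.4, 0.9, 0.1]
grip_width: 0.003
```

```bash
cat > look.py <<'E'
import sys,cv2,numpy as np
from rig import cams,readout
n=sys.argv[1]
a=cams.capture("top")[115:255,255:395,::-1]; b=cams.capture("scene")[205:335,285:425,::-1]
k=lambda i,s:cv2.resize(np.ascontiguousarray(i),None,fx=s,fy=s,interpolation=cv2.INTER_CUBIC)
A=k(a,2.85);B=k(b,2.85);h=max(A.shape[0],B.shape[0])
p=lambda i:cv2.copyMakeBorder(i,0,h-i.shape[0],0,0,cv2.BORDER_CONSTANT)
cv2.imwrite(f"pics/{n}.png",np.hstack([p(A),p(B)]))
s=readout.sense();R=np.array([[.824,.567],[-.567,.824]])
print("collar frame tcp",R.T@(s["eef_pos"][:2]-[573.46,15.55]),s["eef_pos"][2],s["force"],s["time_s"])
E
python3 look.py a
```

```text
collar frame tcp [51.51481469 94.87311634] 47.220187376417414 [-0.15956908  0.45384606  0.26790715] 3.5333
```

View pics/a.png

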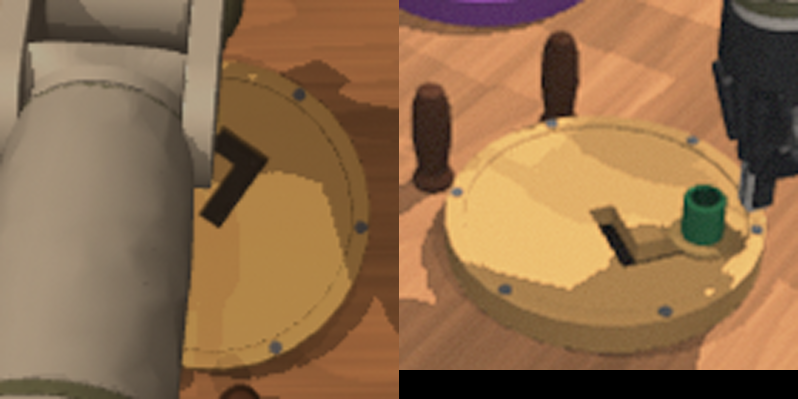

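carry_out(
  steps=[0,-0.05,0.6,0,0,0,-1,0,-0.05,0.5,0,0,0,-1,0,0,0,0,0,0,-1,-0.2,0,0,0,0,0,-1,-0.2,0,0,0,0,0,-1,-0.2,0,0,0,0,0,-1,-0.2,0,0,0,0,0,-1,-0.2,0,0,0,0,0,-1,0,0,0,0,0,0,-1,0,0,0,0,0,0,-1],
)

```text
time_s: 4.37
eef_pos: [662.2, 56.8, 34.4]
ee_rot: [0.0, 0.885, 0.465, 0.0]
force: [-0.4, -0.2, -0.7]
grip_width: -0.002
```

```bash
python3 look.py b
```

```text
collar frame tcp [49.71172632 84.45404192] 34.33499601160015 [-0.45081733  0.32330084 -0.01072573] 4.4667
```

View pics/b.png

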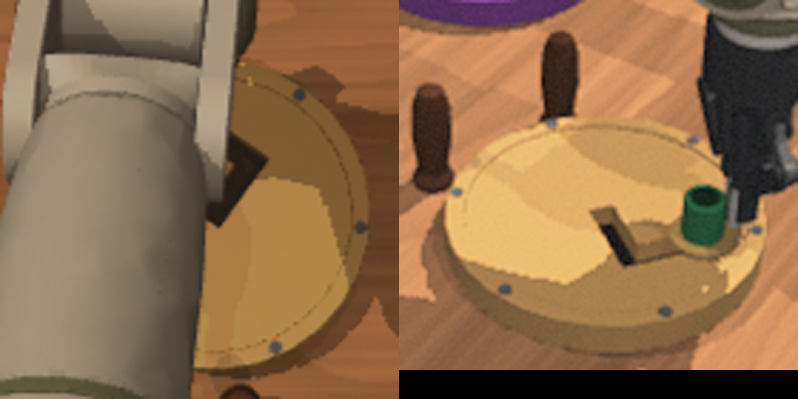

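carry_out(
  steps=[-0.15,0,0,0,0,0,-1,-0.15,0,0,0,0,0,-1,-0.15,0,0,0,0,0,-1,-0.15,0,0,0,0,0,-1,-0.15,0,0,0,0,0,-1,-0.15,0,0,0,0,0,-1,-0.15,0,0,0,0,0,-1,-0.15,0,0,0,0,0,-1,-0.15,0,0,0,0,0,-1,-0.15,0,0,0,0,0,-1],
)

```text
time_s: 5.3
eef_pos: [653.6, 44.4, 34.3]
ee_rot: [-0.0, 0.885, 0.465, 0.0]
force: [1.2, 1.1, -0.0]
grip_width: -0.002
```

```bash
python3 look.py c
```

```text
collar frame tcp [49.72571493 69.07963868] 34.294723333809216 [ 0.26556408 -0.0625393  -0.68060924] 5.4
```

View pics/c.png

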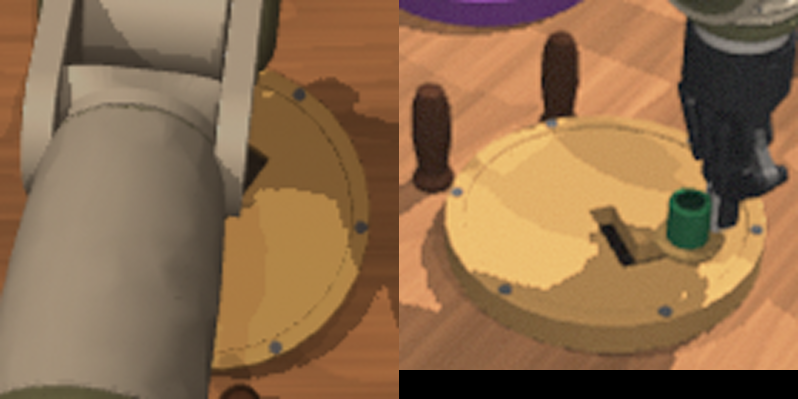

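carry_out(
  steps=[-0.15,0,0,0,0,0,-1,-0.15,0,0,0,0,0,-1,-0.15,0,0,0,0,0,-1,-0.15,0,0,0,0,0,-1,-0.15,0,0,0,0,0,-1,-0.15,0,0,0,0,0,-1,-0.15,0,0,0,0,0,-1,-0.15,0,0,0,0,0,-1,-0.15,0,0,0,0,0,-1,-0.15,0,0,0,0,0,-1,-0.15,0,0,0,0,0,-1,-0.15,0,0,0,0,0,-1,-0.15,0,0,0,0,0,-1,-0.15,0,0,0,0,0,-1,-0.15,0,0,0,0,0,-1,-0.15,0,0,0,0,0,-1,-0.15,0,0,0,0,0,-1,-0.15,0,0,0,0,0,-1,-0.15,0,0,0,0,0,-1,-0.15,0,0,0,0,0,-1],
)

```text
time_s: 7.07
eef_pos: [636.7, 19.7, 34.3]
ee_rot: [0.0, 0.885, 0.465, 0.0]
force: [0.7, 0.5, 0.9]
grip_width: -0.001
```

```bash
python3 look.py d
```

```text
collar frame tcp [49.73889096 39.08200986] 34.2890968282832 [ 0.46448127 -0.13384524 -0.05968426] 7.1667
```

View pics/d.png

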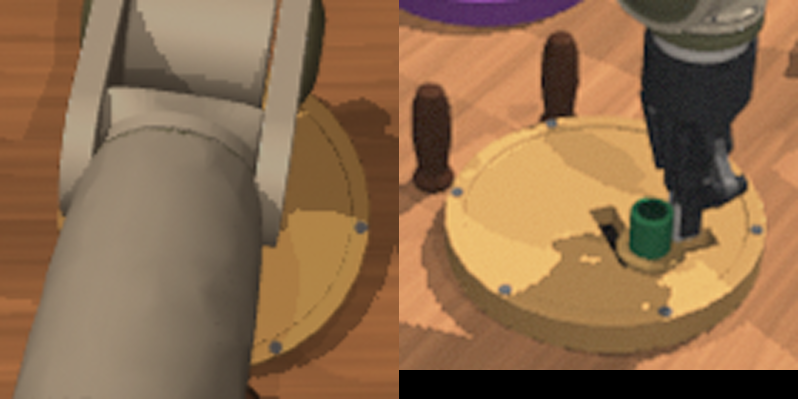

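```bash
cat > cup.py <<'E'
import sys
from h import *
u,v=map(float,sys.argv[1:3]); p=((u-399+.5)/2.85-.5+285,(v+.5)/2.85-.5+205)
X=ray("scene",p,67.5);R=np.array([[.824,.567],[-.567,.824]]);print(X,R.T@(X[:2]-[573.46,15.55]))
E
python3 cup.py 655 209; python3 cup.py 705 195
```

```text
[624.51158301  -0.66468803  67.5       ] [51.26023251 15.58534462]
[645.90205271  33.30677286  67.5       ] [49.62416122 55.70622472]
```

carry_out(
  steps=[-0.1,0,0,0,0,0,-1,-0.1,0,0,0,0,0,-1,-0.1,0,0,0,0,0,-1,-0.1,0,0,0,0,0,-1,-0.1,0,0,0,0,0,-1,-0.1,0,0,0,0,0,-1,-0.1,0,0,0,0,0,-1,-0.1,0,0,0,0,0,-1,-0.1,0,0,0,0,0,-1,-0.1,0,0,0,0,0,-1,-0.1,0,0,0,0,0,-1,-0.1,0,0,0,0,0,-1],
)

```text
time_s: 8.17
eef_pos: [629.8, 9.9, 34.3]
ee_rot: [-0.0, 0.885, 0.465, -0.0]
force: [0.5, 2.1, 0.9]
grip_width: 0.002
```

```bash
python3 look.py e
```

```text
collar frame tcp [49.67484877 27.12478328] 34.24198007233675 [0.159003   0.59778034 0.09292373] 8.2667
```

View pics/e.png

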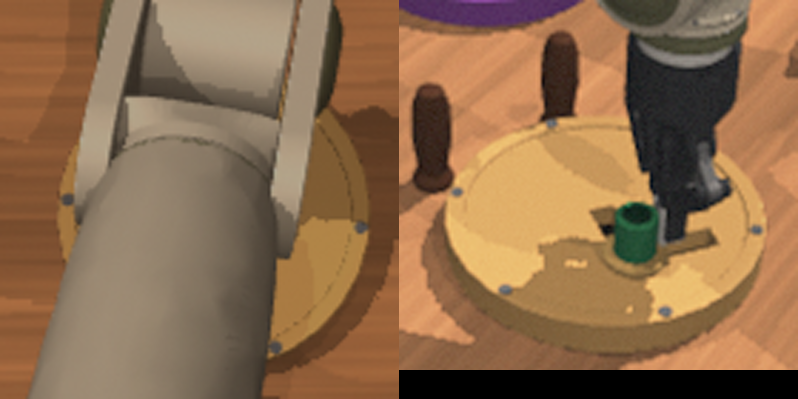

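carry_out(
  steps=[-0.1,0,0,0,0,0,-1,-0.1,0,0,0,0,0,-1,0,0,0,0,0,0,-1],
)

```text
time_s: 8.52
eef_pos: [628.7, 8.1, 34.3]
ee_rot: [-0.0, 0.885, 0.465, -0.0]
force: [0.0, 0.7, 0.4]
grip_width: -0.0
```

```bash
python3 cup.py 636 212; python3 look.py f
```

```text
[615.19389667 -11.22741729  67.5       ] [49.57152646  1.59852757]
collar frame tcp [49.68646024 25.19625177] 34.217357209909466 [ 0.74334739 -0.13312134 -1.20260852] 8.6167
```

View pics/f.png

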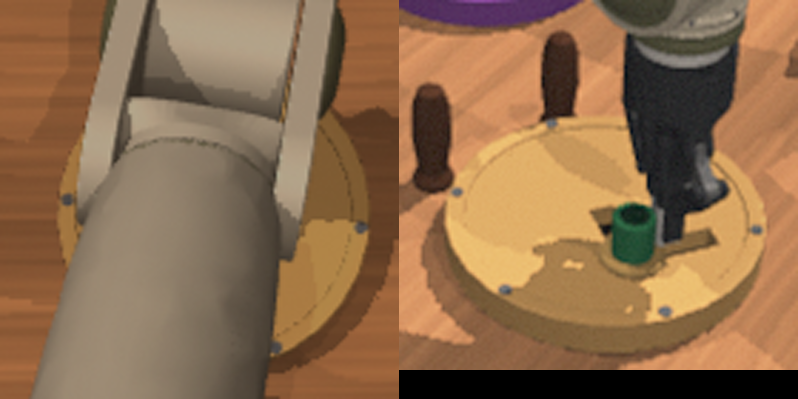

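carry_out(
  steps=[-0.05,0,0,0,0,0,-1,-0.05,0,0,0,0,0,-1,0,0,0,0,0,0,-1],
)

```text
time_s: 8.87
eef_pos: [628.2, 7.4, 34.3]
ee_rot: [-0.0, 0.885, 0.465, -0.0]
force: [-0.3, 1.0, -0.6]
grip_width: -0.002
```

carry_out(
  steps=[-0.05,0,0,0,0,0,-1,0,0,0,0,0,0,-1],
)

```text
time_s: 9.03
eef_pos: [627.9, 7.0, 34.3]
ee_rot: [-0.0, 0.885, 0.465, -0.0]
force: [0.8, 0.8, -0.6]
grip_width: -0.001
```

carry_out(
  steps=[0.8,0,0,0,0,0,-1,0.8,0,0,0,0,0,-1,0,0,-2,0,0,0,-1,0,0,-2,0,0,0,-1,0,0,-2,0,0,0,-1,0,1.5,0,0,0,0,-1,0,1.5,0,0,0,0,-1,0,1.5,0,0,0,0,-1,-1.6,0,0,0,0,0,-1,-1.6,0,0,0,0,0,-1,-0.9,0,0,0,0,0,-1,0,0,0,0,0,0,-1,0,0,0,0,0,0,-1],
)

```text
time_s: 10.12
eef_pos: [651.1, -38.7, 94.6]
ee_rot: [0.0, 0.885, 0.465, 0.0]
force: [-0.0, 0.2, -0.2]
grip_width: 0.001
```

```bash
python3 look.py g
```

```text
collar frame tcp [94.59699937 -0.20671062] 94.41738987332215 [0.39396166 0.13253516 0.20156276] 10.2167
```

View pics/g.png

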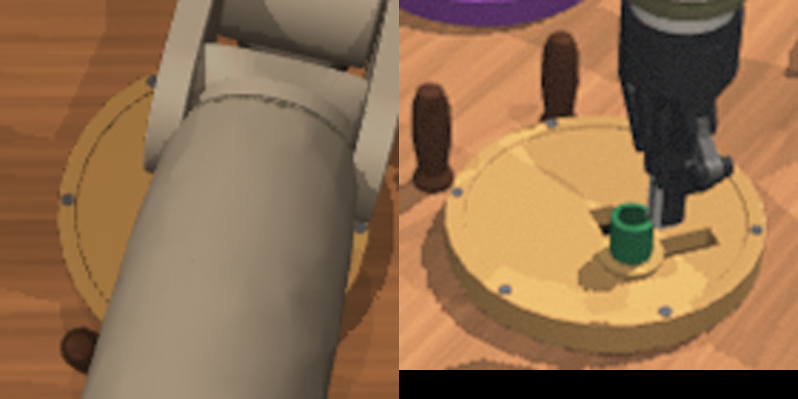

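```bash
python3 - <<'E'
from h import *
for X in ([651.1,-38.7,94.5],[651.1,-38.7,34],[614.6,-12.8,66]):
    p=proj("scene",X)[0]; print((p-[285,205])*2.85+[399,0])
E
python3 cup.py 632 214
```

```text
[661.48700641 222.3326774 ]
[656.22510572 287.74392857]
[633.09364037 213.5524212 ]
[614.01238727 -14.71441294  67.5       ] [50.57508925 -1.94467268]
```

Cup is at about (50, -2) in the collar frame. Now descend behind it and approach.

carry_out(
  steps=[0,0,2,0,0,0,-1,0,0,2,0,0,0,-1,0,0,1.5,0,0,0,-1,0,0,0.5,0,0,0,-1,0,0,0,0,0,0,-1,-0.05,-0.2,0,0,0,0,-1,-0.05,-0.2,0,0,0,0,-1,0,-0.2,0,0,0,0,-1,0,-0.2,0,0,0,0,-1,0,0,0,0,0,0,-1],
)

```text
time_s: 11.05
eef_pos: [643.6, -35.1, 34.9]
ee_rot: [0.0, 0.885, 0.466, 0.0]
force: [-0.1, 0.4, -0.7]
grip_width: 0.001
```

```bash
python3 look.py i
```

```text
collar frame tcp [86.77600391 -2.04883736] 34.65385234409979 [-0.32612212  1.12936711 -0.81742356] 11.15
```

View pics/i.png

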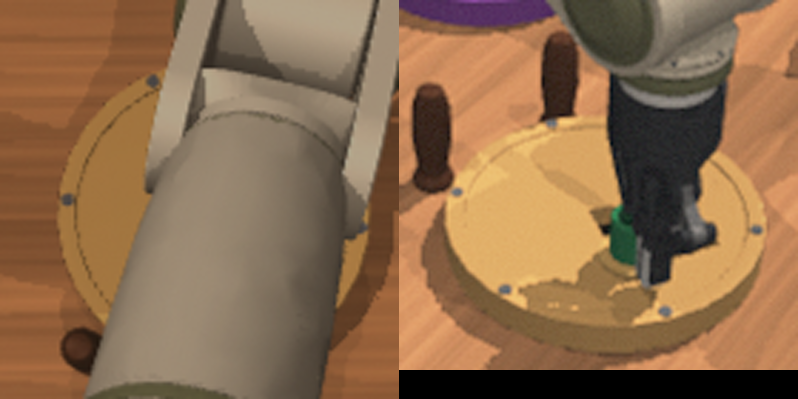

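carry_out(
  steps=[0,-0.15,0,0,0,0,-1,0,-0.15,0,0,0,0,-1,0,-0.15,0,0,0,0,-1,0,-0.15,0,0,0,0,-1,0,-0.15,0,0,0,0,-1,0,-0.15,0,0,0,0,-1,0,-0.15,0,0,0,0,-1,0,-0.15,0,0,0,0,-1,0,-0.15,0,0,0,0,-1,0,-0.15,0,0,0,0,-1,0,-0.15,0,0,0,0,-1,0,-0.15,0,0,0,0,-1],
)

```text
time_s: 12.15
eef_pos: [628.8, -25.1, 34.4]
ee_rot: [0.0, 0.885, 0.465, 0.0]
force: [2.2, -2.1, 1.7]
grip_width: -0.0
```

```bash
python3 look.py j
```

```text
collar frame tcp [68.48302104 -2.10422185] 34.31206446293259 [ 1.09752599 -1.05985342  1.42988403] 12.25
```

View pics/j.png

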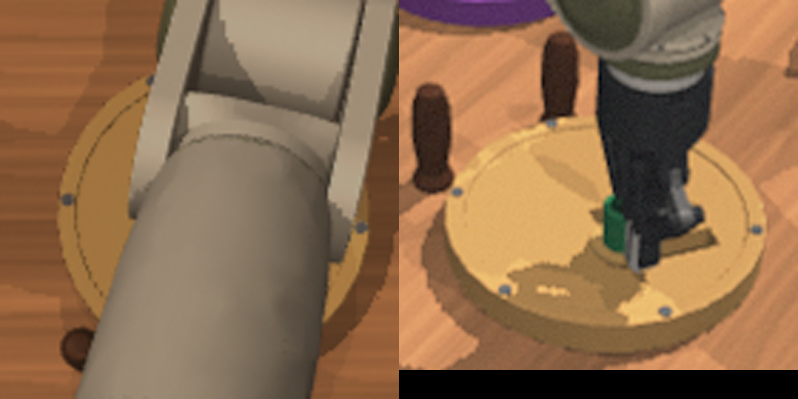

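carry_out(
  steps=[0,-0.15,0,0,0,0,-1,0,-0.15,0,0,0,0,-1,0,-0.15,0,0,0,0,-1,0,-0.15,0,0,0,0,-1,0,-0.15,0,0,0,0,-1,0,-0.15,0,0,0,0,-1,0,-0.15,0,0,0,0,-1,0,-0.15,0,0,0,0,-1,0,-0.15,0,0,0,0,-1,0,-0.15,0,0,0,0,-1,0,-0.15,0,0,0,0,-1,0,-0.15,0,0,0,0,-1,0,-0.15,0,0,0,0,-1,0,-0.15,0,0,0,0,-1,0,-0.15,0,0,0,0,-1,0,-0.15,0,0,0,0,-1,0,-0.15,0,0,0,0,-1,0,-0.15,0,0,0,0,-1],
)

```text
time_s: 13.75
eef_pos: [606.5, -9.7, 34.3]
ee_rot: [-0.0, 0.885, 0.465, 0.0]
force: [1.8, -0.4, 1.3]
grip_width: -0.001
```

```bash
python3 look.py k
```

```text
collar frame tcp [41.32625708 -2.11394427] 34.18591938368193 [ 1.35688022 -0.9737483  -0.00326863] 13.85
```

View pics/k.png

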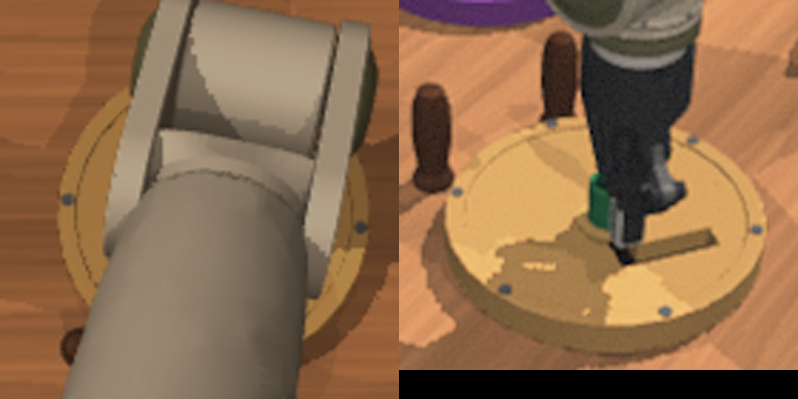

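carry_out(
  steps=[0,-0.1,0,0,0,0,-1,0,-0.1,0,0,0,0,-1,0,-0.1,0,0,0,0,-1,0,-0.1,0,0,0,0,-1,0,-0.1,0,0,0,0,-1,0,-0.1,0,0,0,0,-1,0,-0.1,0,0,0,0,-1],
)

```text
time_s: 14.43
eef_pos: [600.7, -5.8, 34.3]
ee_rot: [-0.0, 0.885, 0.465, -0.0]
force: [2.0, -0.3, 0.5]
grip_width: 0.003
```

carry_out(
  steps=[0,-0.1,0,0,0,0,-1,0,-0.1,0,0,0,0,-1],
)

```text
time_s: 14.6
eef_pos: [599.1, -4.7, 34.3]
ee_rot: [0.0, 0.885, 0.465, -0.0]
force: [1.3, -1.7, 0.6]
grip_width: -0.001
```

carry_out(
  steps=[0,-0.05,0,0,0,0,-1,0,-0.05,0,0,0,0,-1],
)

```text
time_s: 14.77
eef_pos: [598.3, -4.1, 34.3]
ee_rot: [-0.0, 0.885, 0.465, 0.0]
force: [0.4, -1.0, 0.7]
grip_width: 0.0
```

carry_out(
  steps=[0,-0.05,0,0,0,0,-1,0,-0.05,0,0,0,0,-1],
)

```text
time_s: 14.93
eef_pos: [597.5, -3.6, 34.3]
ee_rot: [0.0, 0.885, 0.465, 0.0]
force: [0.8, -1.0, 0.4]
grip_width: 0.0
```

carry_out(
  steps=[0,-0.05,0,0,0,0,-1,0,-0.05,0,0,0,0,-1],
)

```text
time_s: 15.1
eef_pos: [596.7, -3.1, 34.3]
ee_rot: [0.0, 0.885, 0.465, 0.0]
force: [1.4, -0.9, 0.5]
grip_width: -0.004
```

```bash
python3 look.py l
```

```text
collar frame tcp [29.61966331 -2.14208573] 34.267243155437555 [ 1.71209898 -0.34329463  0.9763956 ] 15.2
```

View pics/l.png

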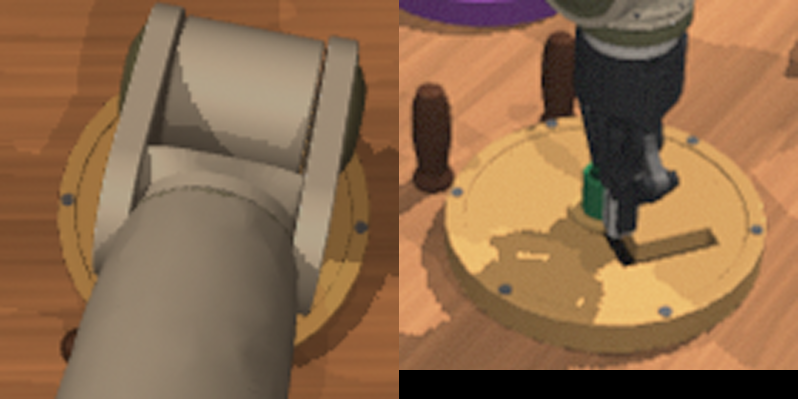

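```bash
python3 - <<'E'
from h import *
for d in (0,2,4,6):
    c=np.array([573.46+.824*d+.567*-2,15.55-.567*d-.824*2])
    a=np.linspace(0,6.28,100);P=np.c_[c[0]+16*np.cos(a),c[1]+16*np.sin(a),np.full(100,66)]
    p=(proj("scene",P)-[285,205])*2.85+[399,0]; print(d,p.min(0),p.max(0))
E
```

```text
0 [580.83326879 158.75234837] [624.57268637 186.33945896]
2 [581.88328487 160.33540011] [625.68270703 187.99660024]
4 [582.93613101 161.92267187] [626.79572256 189.6582611 ]
6 [583.99181866 163.51418054] [627.91174509 191.32446005]
```

carry_out(
  steps=[0,-0.05,0,0,0,0,-1,0,-0.05,0,0,0,0,-1],
)

```text
time_s: 15.37
eef_pos: [596.0, -2.6, 34.4]
ee_rot: [0.0, 0.885, 0.465, 0.0]
force: [2.7, -2.4, 1.4]
grip_width: 0.0
```

carry_out(
  steps=[0,-0.05,0,0,0,0,-1,0,-0.05,0,0,0,0,-1],
)

```text
time_s: 15.53
eef_pos: [595.7, -2.2, 34.7]
ee_rot: [0.001, 0.885, 0.465, 0.001]
force: [4.5, -3.1, 3.0]
grip_width: -0.0
```

```bash
python3 look.py m
```

```text
collar frame tcp [28.36429533 -2.04836605] 34.777482119021045 [ 3.66915056 -3.29154561  2.23153156] 15.6333
```

View pics/m.png

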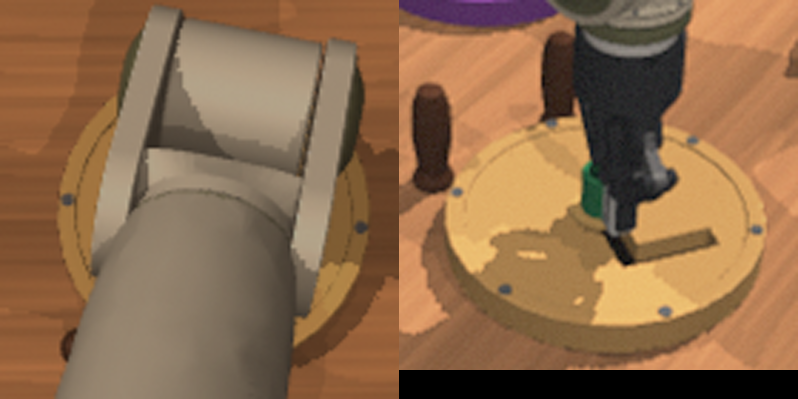

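carry_out(
  steps=[0,0.1,0,0,0,0,-1,0,0.2,0,0,0,0,-1,0,0.5,0,0,0,0,-1,0,1.5,0,0,0,0,-1,0,0.5,-2,0,0,0,-1,0,0,-3,0,0,0,-1,0,0,-3,0,0,0,-1,0,3,-3,0,0,0,-1,0,3.5,-2,0,0,0,-1,0,3.5,0,0,0,0,-1,0,3.5,0,0,0,0,-1,0,3,0,0,0,0,-1,0,0,0,0,0,0,-1],
)

```text
time_s: 16.72
eef_pos: [755.8, -114.6, 159.6]
ee_rot: [-0.001, 0.886, 0.464, -0.001]
force: [0.7, 0.1, -1.5]
grip_width: -0.003
```

```bash
sed -i 's/2\.85/2.85/' look.py; python3 look.py n; python3 - <<'E'
from rig import cams;import cv2
for n,(r,c) in {"scene":(205,285),"top":(125,265)}.items():
    cv2.imwrite(f"pics/{n}n.png",cv2.resize(cams.capture(n)[r:r+130,c:c+140,::-1].copy(),None,fx=4.6,fy=4.6,interpolation=cv2.INTER_CUBIC))
E
```

```text
collar frame tcp [220.29191975  -2.51150206] 161.2173019563673 [ 0.06289433  0.45907778 -0.50689017] 16.8167
```

View pics/scenen.png

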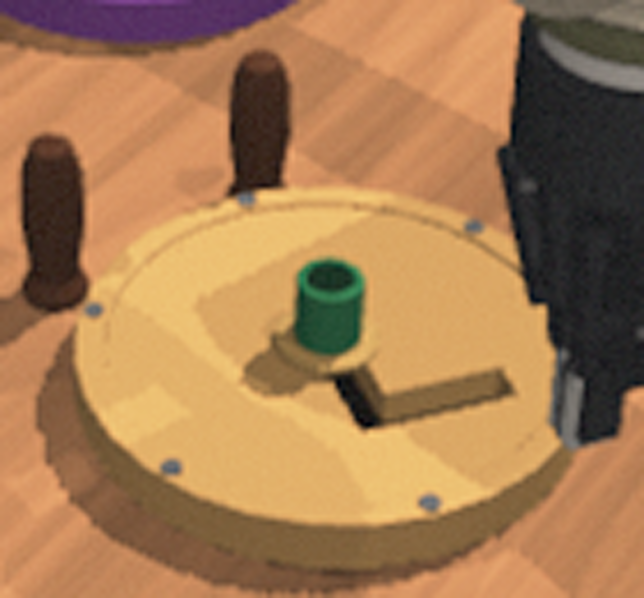

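View pics/topn.png

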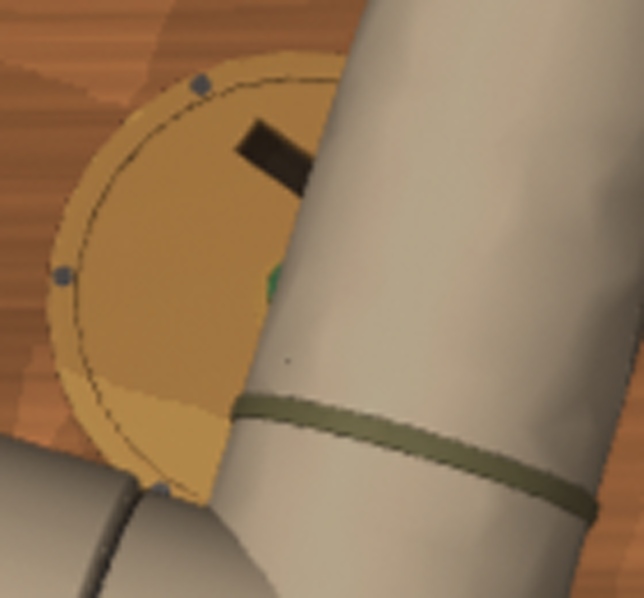

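carry_out(
  steps=[0,0,-3,0,0,0,-1,0,0,-3,0,0,0,-1,-3,0.9,0,0,0,0,-1,-3,0.9,0,0,0,0,-1,-3,0.9,0,0,0,0,-1,-3,0.9,0,0,0,0,-1,-3,0.9,0,0,0,0,-1,-3,0.9,0,0,0,0,-1,-3,0.9,0,0,0,0,-1,-3,0.9,0,0,0,0,-1,-3,0.9,0,0,0,0,-1,-3,0.9,0,0,0,0,-1,0,0,0,0,0,0,-1],
)

```text
time_s: 18.0
eef_pos: [654.6, -413.9, 224.1]
ee_rot: [0.0, 0.886, 0.463, -0.001]
force: [0.6, -0.3, -0.8]
grip_width: -0.003
```

```bash
python3 - <<'E'
from rig import cams;import cv2
for n,(r,c) in {"scene":(205,285),"top":(125,265)}.items():
    cv2.imwrite(f"pics/{n}o.png",cv2.resize(cams.capture(n)[r:r+130,c:c+140,::-1].copy(),None,fx=4.6,fy=4.6,interpolation=cv2.INTER_CUBIC))
E
```

```text
(no output)
```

View pics/topo.png

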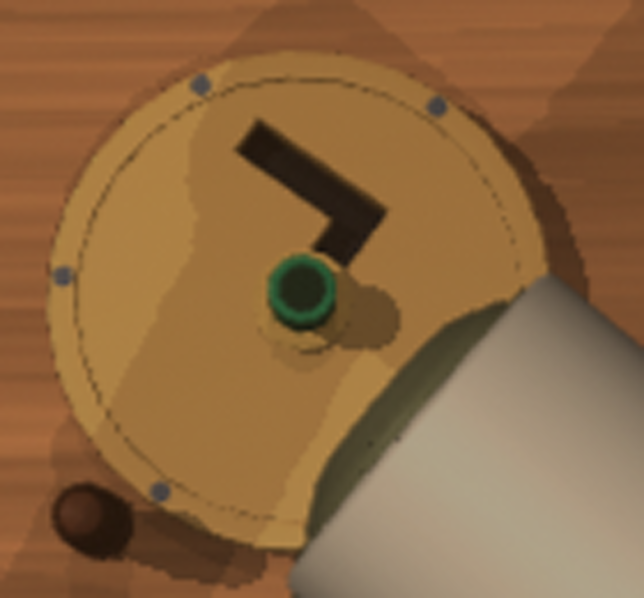

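View pics/sceneo.png

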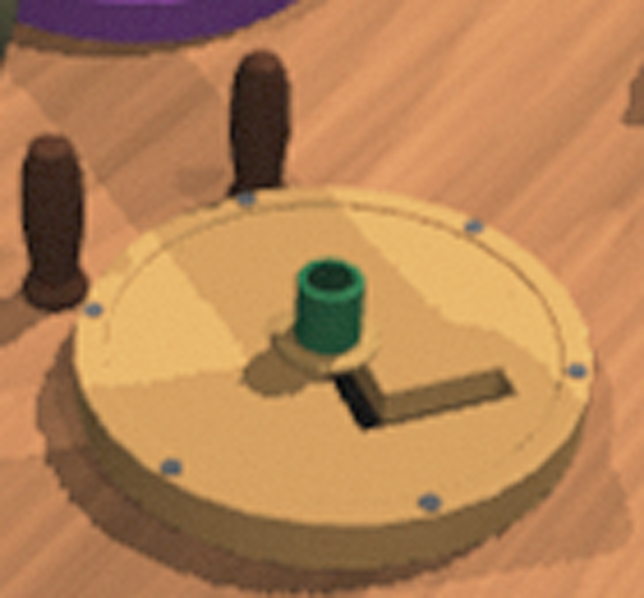

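```bash
python3 fit.py >/dev/null; python3 - <<'E'
import re
s=open('fit.py').read()
s=s.replace("[40,10]])","[40,10],[60,67],[40,67]])").replace("(335,220)]","(332,216),(260,119),(236,150)]").replace("(381,390)]","(385,397),(514,389),(500,369)]").replace("np.full(4,z)","np.full(6,z)")
s=s.replace("[[0,1,2,3,10,11,12,13]]","").replace("(263,128)","(302,287)").replace("(494,316)","(331,277)")
open('fit2.py','w').write(s)
E
python3 fit2.py
```

```text
[573.6   15.48  -0.62  27.25   0.42 112.83] 7.43593122314813
[[-0.69  0.14]
 [ 0.08  0.35]
 [ 0.71 -0.7 ]
 [-0.3   0.47]
 [-0.73 -0.57]
 [-0.76  0.09]
 [ 0.09 -0.18]
 [ 0.12  0.  ]
 [ 0.3  -0.13]
 [-0.02 -0.12]
 [ 0.08 -0.11]
 [ 0.16 -0.09]
 [ 0.15 -1.04]
 [-0.9  -0.54]
 [-2.11  0.89]
 [ 0.17 -0.72]
 [ 1.19  0.98]
 [ 0.07 -0.65]
 [ 0.08  0.17]
 [ 0.01  0.24]
 [ 0.15  0.19]
 [ 0.    0.18]
 [ 0.03  0.47]
 [ 0.02  0.17]]
corner [614.37 -13.47] start [649.11  35.46] deg -35.369919595182154
cup top [572.4   14.18  67.64] [ 0.02  0.03  0.03 -0.  ] collar frame [-0.23 -1.76]
```

carry_out(
  steps=[2.55,-2.13,0,0,0,0,-1,2.55,-2.13,0,0,0,0,-1,2.55,-2.13,0,0,0,0,-1,2.55,-2.13,0,0,0,0,-1,2.55,-2.13,0,0,0,0,-1,2.55,-2.13,0,0,0,0,-1,2.55,-2.13,0,0,0,0,-1,2.55,-2.13,0,0,0,0,-1,2.55,-2.13,0,0,0,0,-1,2.55,-2.13,0,0,0,0,-1,2.55,-2.13,0,0,0,0,-1,2.55,-2.13,0,0,0,0,-1,0,0,2.5,0,0,0,-1,0,0,2.5,0,0,0,-1,0,0,2.5,0,0,0,-1,0,0,2.5,0,0,0,-1,0,0,0,0,0,0,-1,0,0,0,0,0,0,-1],
)

```text
time_s: 19.6
eef_pos: [619.8, -10.6, 124.2]
ee_rot: [-0.0, 0.885, 0.466, -0.0]
force: [-0.2, -1.5, 1.1]
grip_width: -0.004
```

```bash
python3 look.py q
```

```text
collar frame tcp [54.60995966  4.76117794] 126.1163834251142 [-0.14367522 -0.01297348  0.29559113] 19.7
```

carry_out(
  steps=[-0.65,0,2,0,0,0,-1,0,0,2,0,0,0,-1,0,0,2,0,0,0,-1,0,0,2,0,0,0,-1,0,0,0.8,0,0,0,-1,0,0,0,0,0,0,-1,0,0,0,0,0,0,-1],
)

```text
time_s: 20.28
eef_pos: [617.7, -17.5, 37.4]
ee_rot: [0.001, 0.885, 0.466, 0.001]
force: [0.7, -0.8, 0.5]
grip_width: -0.003
```

```bash
python3 look.py r
```

```text
collar frame tcp [55.46050705 -2.16653438] 37.69943229301977 [-0.48665778 -0.08282095  0.0040201 ] 20.3833
```

View pics/r.png

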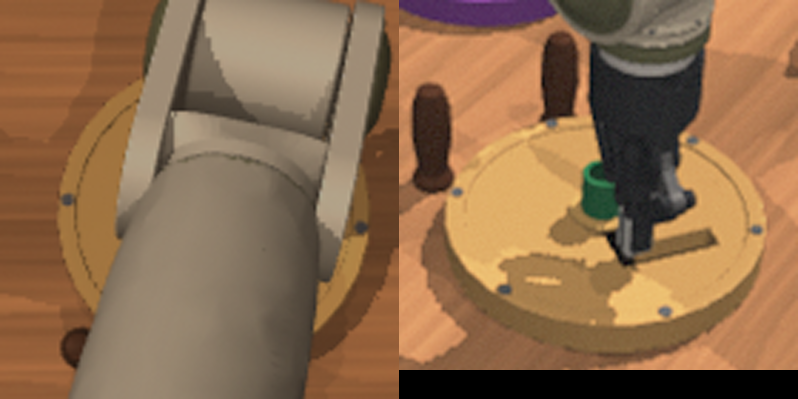

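Lower 3.5 mm and approach to the known contact at x' ≈ 29.

carry_out(
  steps=[0,0,0.35,0,0,0,-1,0,-0.4,0,0,0,0,-1,0,-0.4,0,0,0,0,-1,0,-0.4,0,0,0,0,-1,0,-0.4,0,0,0,0,-1,0,-0.3,0,0,0,0,-1,0,-0.2,0,0,0,0,-1,0,-0.2,0,0,0,0,-1,0,-0.1,0,0,0,0,-1,0,-0.05,0,0,0,0,-1,0,0,0,0,0,0,-1],
)

```text
time_s: 21.3
eef_pos: [596.8, -3.7, 32.3]
ee_rot: [0.0, 0.885, 0.465, 0.0]
force: [-0.3, -0.4, -0.7]
grip_width: 0.005
```

carry_out(
  steps=[0,-0.05,0,0,0,0,-1,0,-0.05,0,0,0,0,-1],
)

```text
time_s: 21.47
eef_pos: [596.1, -3.3, 32.3]
ee_rot: [0.0, 0.885, 0.465, 0.0]
force: [1.9, -1.4, 0.1]
grip_width: 0.001
```

```bash
python3 look.py s
```

```text
collar frame tcp [29.3379912  -2.63787326] 32.372847976579735 [ 1.41324107 -0.59669682  0.39516218] 21.5667
```

carry_out(
  steps=[0,-0.05,0,0,0,0,-1,0,0,0,0,0,0,-1],
)

```text
time_s: 21.73
eef_pos: [595.9, -3.1, 32.6]
ee_rot: [0.0, 0.885, 0.465, 0.0]
force: [2.6, -2.5, 1.7]
grip_width: -0.005
```

carry_out(
  steps=[0,-0.05,0,0,0,0,-1,0,0,0,0,0,0,-1],
)

```text
time_s: 21.9
eef_pos: [595.7, -2.9, 32.8]
ee_rot: [0.001, 0.885, 0.465, 0.001]
force: [3.6, -2.7, 2.9]
grip_width: -0.003
```

carry_out(
  steps=[0,-0.05,0,0,0,0,-1,0,0,0,0,0,0,-1],
)

```text
time_s: 22.07
eef_pos: [595.6, -2.7, 32.9]
ee_rot: [0.001, 0.885, 0.465, 0.001]
force: [4.5, -3.9, 3.9]
grip_width: -0.002
```

```bash
python3 look.py t
```

```text
collar frame tcp [28.59244778 -2.50171887] 32.9317319778098 [ 4.01258762 -3.26551827  3.86532552] 22.1667
```

View pics/t.png

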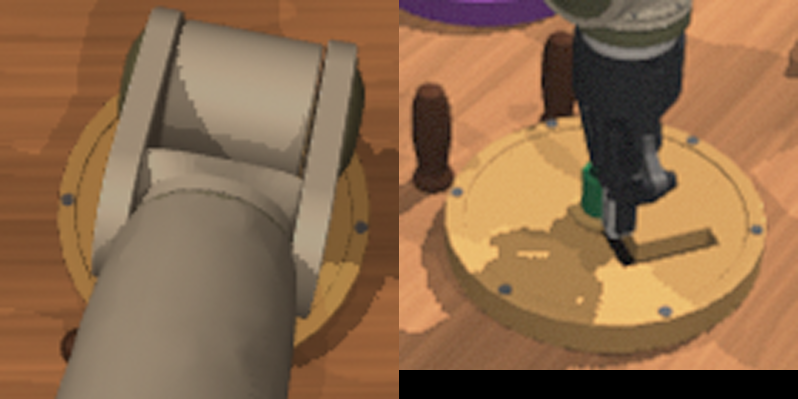

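carry_out(
  steps=[0,0.1,0,0,0,0,-1,0,0.1,0,0,0,0,-1,0,0.3,0,0,0,0,-1,0,1,0,0,0,0,-1,0,1.5,0,0,0,0,-1,0,0,-2,0,0,0,-1,0,0,-3.5,0,0,0,-1,0,0,-3.5,0,0,0,-1,0,0,-3.5,0,0,0,-1,0,0,-3.5,0,0,0,-1,-2.5,2,-2,0,0,0,-1,-2.5,2,0,0,0,0,-1,-2.5,2,0,0,0,0,-1,-2.5,2,0,0,0,0,-1,-2.5,2,0,0,0,0,-1,-2.5,2,0,0,0,0,-1,-2.5,2,0,0,0,0,-1,-2.5,2,0,0,0,0,-1,-2.5,2,0,0,0,0,-1,0,0,0,0,0,0,-1],
)

```text
time_s: 23.83
eef_pos: [638.8, -312.0, 210.1]
ee_rot: [-0.001, 0.886, 0.463, -0.001]
force: [0.0, -0.3, 0.4]
grip_width: 0.001
```

```bash
python3 - <<'E'
from rig import cams;import cv2
for n,(r,c) in {"scene":(205,285),"top":(125,265)}.items():
    im=cams.capture(n)[:,:,::-1].copy(); cv2.imwrite(f"pics/{n}full.png",im)
    cv2.imwrite(f"pics/{n}u.png",cv2.resize(im[r:r+130,c:c+140],None,fx=4.6,fy=4.6,interpolation=cv2.INTER_CUBIC))
E
```

```text
(no output)
```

View pics/topu.png

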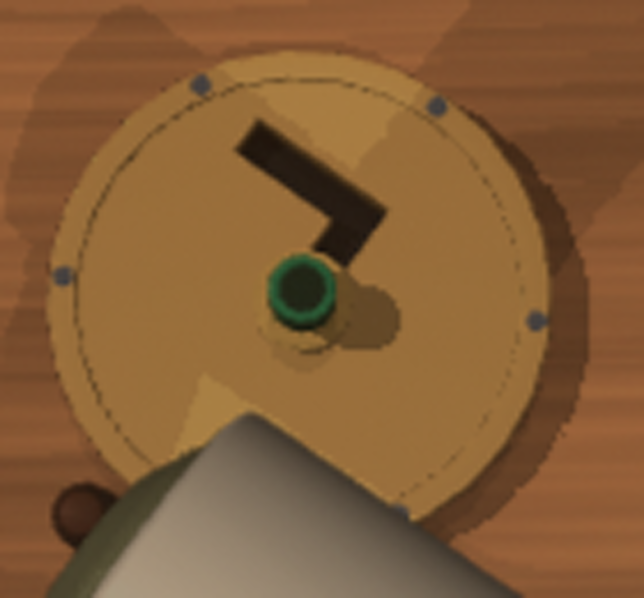

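View pics/scenefull.png

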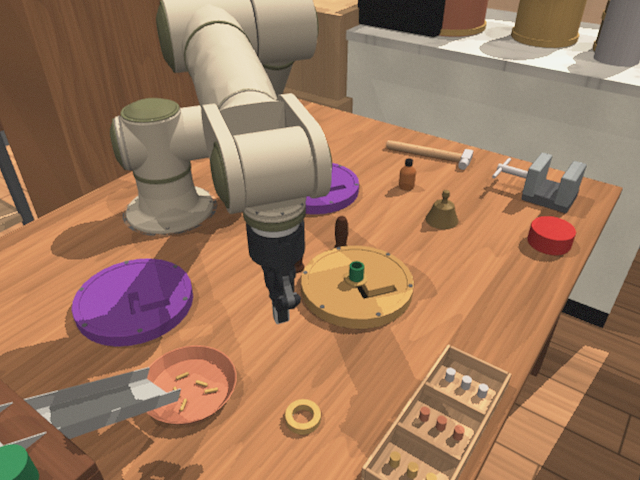

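View pics/sceneu.png

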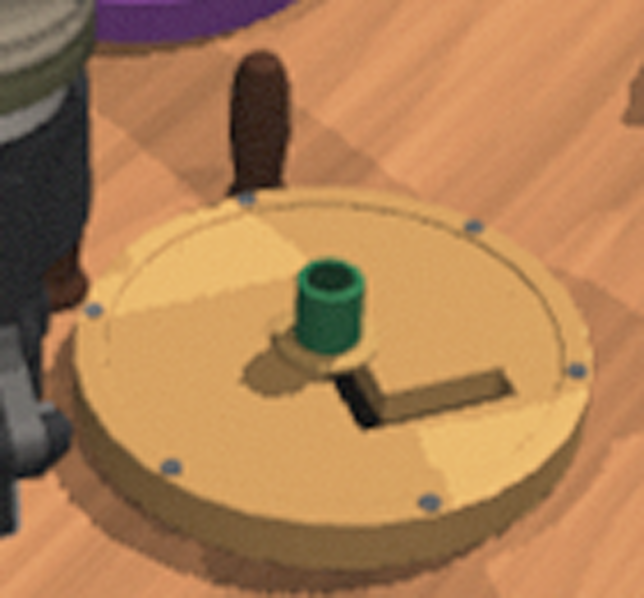

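The cup has not moved since the last look: its top is at (302,287) in the top crop and (331,277) in the scene crop. It stands upright and the bystanders are in place. I'm handing the job in.

```bash
python3 -c "
from rig import finish_job
print(finish_job())"
```

```text
the job is handed in; nothing more can be done
None
```

I pushed the green cup with closed fingertips along the first leg to the corner, then round it and along the second leg to the closed end in the middle of the collar. I handed the job in at about 24 s with the arm well clear.

- **Position:** two-view measurement put the cup's axis about 0.2 mm from the closed end and 1.8 mm to one side, inside the 3 mm play. Measurement error is about 1–2 mm.
- **Firm stop:** I pushed a second time to check. The cup stopped within about 0.2 mm of the same place, at about 5–6 N, so it was at the end wall and not in a brief catch.
- **Upright, not lifted:** the cup's top measured 67.6 mm at the end against 68.1 mm at the start. Both readings are 1.5–2 mm above the expected 66 mm, and the deck read high by about the same amount (27.3 mm against 26 mm). In the two final pushes the fingertips rose about 0.5 mm, so the cup may have tilted slightly then. It stood upright afterwards.
- **First leg:** at the corner I did not feel the slot's wall. The images put the cup about 2 mm past the corner point before I changed direction.
- **Bystanders:** the handles, bell, pan, spacer ring and oil bottle looked unmoved in the pictures. In the last one the arm partly hid one handle, but it stood in place in the look before the second push. I did not measure the bystanders' positions again.

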